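Pack the wedge pair into the ratchet clamping tray

TASK

Set the loose wooden wedge block upright in the open space of the clamping tray, head to tail with the wedge already there, sloping faces together, so that the two make a rectangle. Then close the jaw on them by giving the ratchet lever exactly four full strokes, each pushed gently to its stop and let right back to rest; move the jaw with the lever only, and finish with the lever at rest. Do not shift the other things on the table.

Things in the scene. Friction and masses are not known exactly. Their poses are not given: they have to be found in the camera images.
- clamp: ratchet clamping tray, fixed: dark steel base plate 170 x 336 x 8 mm with an aluminium channel along its y axis. Origin on the table surface. The fixed wall (top z 58 mm) has its inner face at y +120 mm; side rails (top z 23 mm) have inner faces at x -65 and +65 mm, y -25 to +120 mm. Tray floor at z 8 mm. The jaw closes towards +y
- jaw_face (a point): middle of the moving jaw's pressing face, on a plate 120 mm wide along clamp x, z 10 to 55 mm, with a toothed rack behind it; axes as the clamp's. Its clamp y is -19 mm + joint jaw. After four strokes there are about 76 mm between jaw and wall for the two blocks, which together need 70 mm
- jaw (a joint): advance of the jaw towards the fixed wall, m. Starts at 0 to 0.008; the first full stroke brings it to about 0.015 whatever the start, and each further full stroke adds one tooth, 0.016 (four strokes: about 0.063). It stays put while the lever goes back and cannot be let back
- lever (a joint): angle of the ratchet lever, rad: 0 at rest, about 0.42 at its stop. A flat steel bar (top z 56 mm) swinging level about an upright pivot at clamp (-70, -110) mm. A spring brings it back by itself when let go. The handle must go to within about 4 mm of its stop, and back to within 4 mm of rest, for the pawl to catch the next tooth
- handle (a point): middle of the lever's upright handle, a black post 22 mm in diameter, z 56 to 130 mm; this point on its axis at z 95 mm. At rest at clamp (77, -142) mm, at the stop (77, -78) mm: pushed 63 mm along clamp +y, on an arc bulging 3 mm to +x. Pushing takes 15 to 18 N (the return spring 1.5 to 3 N); the stop is felt as a further rise against a rubber cushion; keep under 40 N in all
- block_in_mid (a point): centre, half-way up, of the wooden wedge block already in the tray: 120 mm long, 55 high, 45 wide at the thick end, 25 at the thin end, 170 g. x along its length to the thick end, z up; square side face at y -17.5 mm, sloping face at y +17.5 mm half-way along (+27.5 at the thick end, +7.5 at the thin). Square side against the fixed wall, thick end at clamp -x
- block_out_mid (a point): centre, half-way up, of the loose wedge block standing on the table; same shape, size and axes as the other. In the tray it must have the clamp's yaw: thick end at clamp +x, square side to the jaw. Clamp y about +37 mm is the middle of the free space, with about 28 mm left on either side
- block_in_thick (a point): middle of the thick end face of the block in the tray
- block_out_thick (a point): middle of the thick end face of the loose block
- beaker: bystander: glass beaker, 72 mm across, 90 mm high, origin under its centre
- weight_big: bystander: brass knobbed weight, 50 mm across, 72 mm high, origin under its centre
- weight_small: bystander: brass knobbed weight, 40 mm across, 58 mm high, origin under its centre
- friction_block: bystander: plain wooden block with a hook stub, 130 x 60 x 45 mm, origin under its centre
- chalk_box: bystander: cardboard chalk box 100 x 75 x 50 mm, origin under its centre
- mug: bystander: white mug, 76 mm across, 90 mm high, origin under its centre
- jar: bystander: amber glass jar, 66 mm across, 100 mm high, origin under its centre
There are look-alikes about, which are no part of the job. Leave any green or pink look-alike of the part that bears block_out_mid alone.

How it is judged:
On the way:
1. the loose block stands released in the tray, head to tail with the other, before the jaw is advanced (value of joint jaw below 0.012 m and x of block_out_thick in the frame of clamp above 0.045 m and x of block_out_mid in the frame of clamp between -0.012 and 0.012 m and y of block_out_mid in the frame of clamp between 0 and 0.072 m and z of block_out_mid in the frame of clamp below 0.04 m and angle between block_out_mid's own z axis and vertical below 0.12 rad and contact force between the fingers and block_out below 0.1 N), for 0.2 s.
At the end, for the whole second after the job is handed in: jaw at its fourth tooth (advance 60.5 to 66.8 mm); lever back below 0.05 rad; both blocks upright and still on the tray floor, head to tail, square to the tray within 0.12 rad; centre of the loose block at clamp y 57 to 73 mm, of the other above 93 mm (value of joint jaw between 0.0605 and 0.0668 m and value of joint lever below 0.05 rad and x of block_out_thick in the frame of clamp above 0.045 m and y of block_out_mid in the frame of clamp between 0.057 and 0.073 m and z of block_out_mid in the frame of clamp below 0.04 m and angle between each of block_out_mid, block_in_mid's own z axis and vertical below 0.1 rad and angle between the x axis of each of block_out_mid, block_in_mid and the x axis of clamp, either way round below 0.12 rad and x of block_in_thick in the frame of clamp below -0.045 m and y of block_in_mid in the frame of clamp above 0.093 m and linear speed of each of block_out, block_in below 0.02 m/s); the robot touches nothing.
It fails at once if the lever or its stop loaded with over 40 N (contact force between the arm and lever above 40 N).
It fails at once if the lever or its stop loaded with over 40 N by the fingers (contact force between the fingers and lever above 40 N).
It fails at once if the jaw pushed directly by the gripper (contact force between the fingers and jaw above 4 N).
It fails at once if a bystander shifted by over 30 mm (distance of any of beaker, weight_big, weight_small, friction_block, chalk_box, mug, jar from where it was at the start of the episode above 0.03 m).
It also fails if it takes over 64 s, if anything falls off the work surface, if the arm or the gripper's body presses on something with over 40 N, if the wrist force passes 120 N, or if a joint passes its speed limit or range.

ROBOT

A 6-joint arm with a two-finger parallel gripper is mounted at the origin on the work surface. World frame = base frame: x ahead of the robot, y to its left, z up, the work surface at z = 0. Lengths are in m, angles in rad, forces in N, time in s.
With the tool pointing down it reaches from about 0.275 to 0.75 m from the base axis. Payload 10.2 kg.
Tool frame: the origin (TCP) lies midway between the tips of the shut fingers; the grasp point (between the pads) lies 19 mm behind it (env.hold_point_z is the distance from the TCP to the grasp point, in m); x points along the fingers, z is the direction in which the jaws open and shut, and the axes are right-handed (so a half turn about x gives the same grasp; the last joint's range is limited). The gripper opens to 85 mm and grips with 20 to 120 N. Pads are 22 mm wide; open, the fingers measure 114 mm over their backs; the gripper's body (76 mm by 85 mm) begins 54 mm behind the grasp point. The pads swing forward as they close: fully open they stand 13 mm farther back than shut.
Start: joints at [-1.501, 0.313, 1.498, -0, 1.331, -0.223], TCP at [0.152, -0.503, 0.231] pointing down, gripper open.
Joint ranges: [-2.94, 2.94], [-0.97, 2.17], [0.19, 2.56], [-1.23, 4.37], [0.02, 3.11], [-2.88, 2.88]. Speed limits (rad/s): [2.39, 2.39, 3.01, 3.14, 3.14, 3.14].

INTERFACE

Orientations are given as a unit quaternion [x, y, z, w].
In Python, from bench import env, kinematics, monitor, eyes, job gives the robot as it stands. The module is installed in compiled form; this text tells all that it offers. Calls block until the motion is done:
- env.reach(position, orientation): joint-space move of the TCP to a pose.
- env.movel(position, velocity=0.15, frame=None, guard=None): straight line of the TCP; frame=None keeps the orientation; velocity is the mean speed in m/s. With guard (N) it stops when the force on the tool has changed by that much, and returns True; else False.
- env.set_joints(angles): joint-space move.
- env.release() and env.close_gripper(effort=None): open the fingers fully, or close them until they stop; effort is the grip in N (None keeps the last).
- env.hold(seconds).
- kinematics.ik(position, orientation): joint angles nearest the present ones, or None.
- monitor.sense(): the state.
- eyes.grab_frame(name): name is "scene" or "top" or "wrist"; returns a dict with "frame" (420x560x3 uint8, red, green, blue), "mtx" (3x3 intrinsics, pixels), "k1" (the pictures are not rectified: a ray, as slopes to the right and down, at radius r is drawn at 1 + k1 r^2 times it, then the intrinsics apply), "view" (4x4, takes a point from world to camera coordinates). Camera axes: x right, y down, z forward; pixel columns grow to the right and rows downward; lengths in m; the calibration is good to about 2 mm. A picture is of the moment at which its call begins. There is no depth.
A pose or a line that the arm cannot do raises env.MotionError and nothing moves.
- job.hand_in(): hands the job in, once; it reports no verdict.
The state is a dict: "clock": time; "joints": joint angles; "qvel": joint speeds; "joint_efforts": joint torques, N m; "position": TCP position; "ee_rot": TCP orientation; "contact_force": force on the tool from outside, world axes, zero at the start; "ft_torque": the same for the moment, N m; "finger_gap": opening from 0.0 (shut) to 1.0 (fully open).
Only numpy, scipy, OpenCV 4.12 (cv2) and the standard library are available. Lean on these libraries where they do the work, as an engineer would, in place of code of your own. Each camera call takes 0.05 s, during which the arm holds its last target.

## Working session

There is one attempt and no reset: what is moved stays moved. The work goes in short steps, each a Python script; the robot and the scene stay as the last script left them, time stands still between calls to the robot, and variables do not carry over. Pictures are saved under pics/ and viewed, and the job is handed in when it is done.

```bash
mkdir -p pics
python3 - <<'E'
from bench import env, kinematics, monitor, eyes, job
import cv2,pickle
s=monitor.sense();print(s['clock'],s['position'],s['ee_rot'],s['finger_gap'],s['contact_force'],env.hold_point_z)
for n in ['scene','top','wrist']:
    f=eyes.grab_frame(n);pickle.dump(f,open(f'{n}0.pkl','wb'))
    cv2.imwrite(f'pics/{n}0.png',f['frame'][:,:,::-1]);print(n,f['mtx'].tolist(),f['k1'],f['view'].round(4).tolist())
E
```

```text
0.0 [ 0.15151308 -0.50241086  0.23071951] [ 0.42204523  0.56789692 -0.42135718  0.56729978] 1.0008953812721129 [ 0.42989051 -0.15775    -0.63690984] 0.0187
scene [[428.7303648297017, 0.0, 280.8372944250897], [0.0, 428.7303648297017, 206.73265747768352], [0.0, 0.0, 1.0]] -0.07058594194601091 [[-0.5905, 0.8069, -0.0112, 0.3063], [0.6176, 0.443, -0.6498, -0.2701], [-0.5194, -0.3907, -0.76, 1.4319], [0.0, 0.0, 0.0, 1.0]]
top [[523.4519174691646, 0.0, 279.74041899192247], [0.0, 523.4519174691646, 204.48328027402374], [0.0, 0.0, 1.0]] 0.035962656411833265 [[-0.0194, -0.9998, 0.0035, 0.0091], [-0.9846, 0.0185, -0.1741, 0.541], [0.174, -0.0068, -0.9847, 1.3256], [0.0, 0.0, 0.0, 1.0]]
wrist [[361.517001541491, 0.0, 271.41057235921096], [0.0, 361.517001541491, 215.6315884224398], [0.0, 0.0, 1.0]] 0.017696212666670583 [[0.289, -0.9573, -0.001, -0.5232], [-0.9106, -0.2752, 0.3084, -0.0411], [-0.2956, -0.0882, -0.9512, 0.3789], [0.0, 0.0, 0.0, 1.0]]
```

View pics/scene0.png

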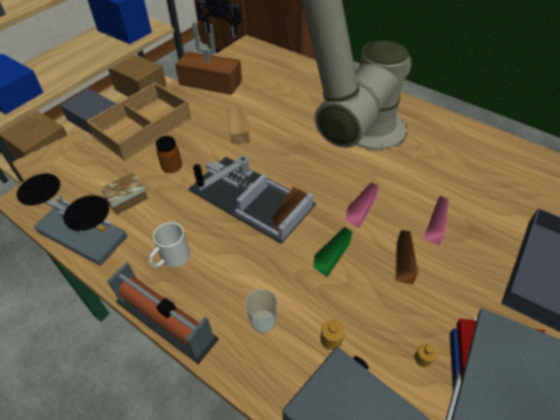

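View pics/top0.png

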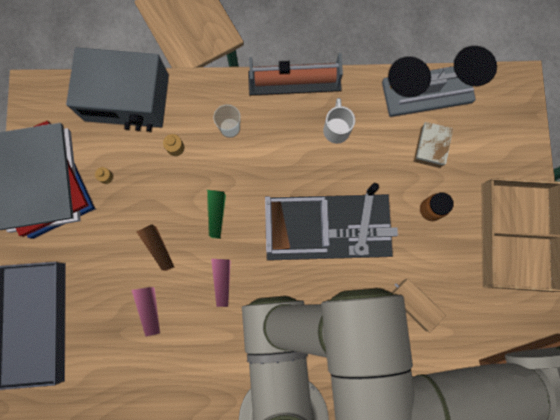

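View pics/wrist0.png

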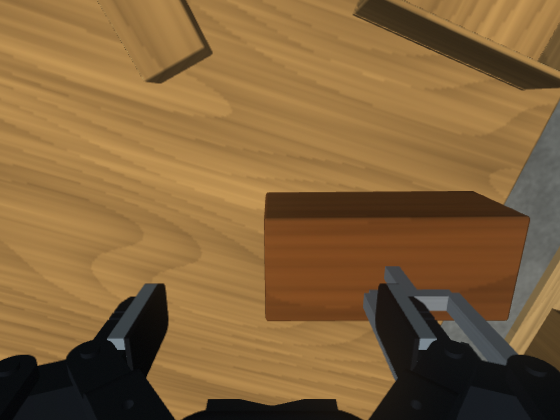

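The loose block is the brown wedge at top (155,247) / scene (405,256). The other candidates are green at top (216,213) and pink at (221,282) and (147,311), all to be left alone. The wedge in the tray is at top (279,225). I'll confirm this in enlarged crops.

```bash
cat > h.py <<'E'
import numpy as np,cv2,pickle
def undist(f,uv):
    m=f['mtx'];k=f['k1'];uv=np.atleast_2d(np.asarray(uv,float))
    return cv2.undistortPoints(uv.reshape(-1,1,2),m,np.array([k,0,0,0,0.])).reshape(-1,2)
def ray(f,uv):
    x=undist(f,uv);d=np.c_[x,np.ones(len(x))]
    R=f['view'][:3,:3];t=f['view'][:3,3]
    return -R.T@t, d@R
def onz(f,uv,z):
    o,d=ray(f,uv);s=(z-o[2])/d[:,2];return o+d*s[:,None]
def proj(f,P):
    P=np.atleast_2d(np.asarray(P,float));V=f['view']
    r,_=cv2.Rodrigues(V[:3,:3]);p,_=cv2.projectPoints(P,r,V[:3,3],f['mtx'],np.array([f['k1'],0,0,0,0.]));return p.reshape(-1,2)
def load(n): return pickle.load(open(n+'.pkl','rb'))
def crop(f,x0,y0,x1,y1,s,name):
    im=f['frame'][y0:y1,x0:x1,::-1];cv2.imwrite('pics/'+name,cv2.resize(im,None,fx=s,fy=s,interpolation=cv2.INTER_CUBIC))
E
python3 - <<'E'
from h import *
t=load('top0');s=load('scene0')
crop(t,255,175,405,275,5,'tray_t.png');crop(t,125,210,195,285,7,'blk_t.png');crop(s,365,210,445,300,6,'blk_s.png');crop(s,180,140,330,250,5,'tray_s.png')
E
```

```text
(no output)
```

View pics/tray_t.png

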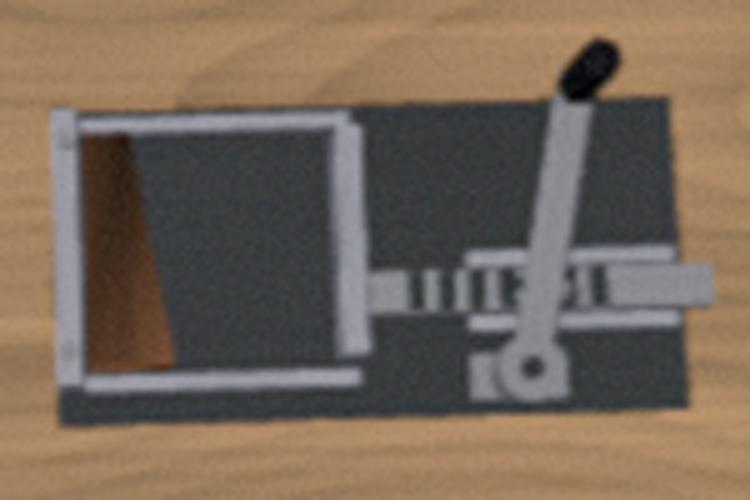

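View pics/blk_t.png

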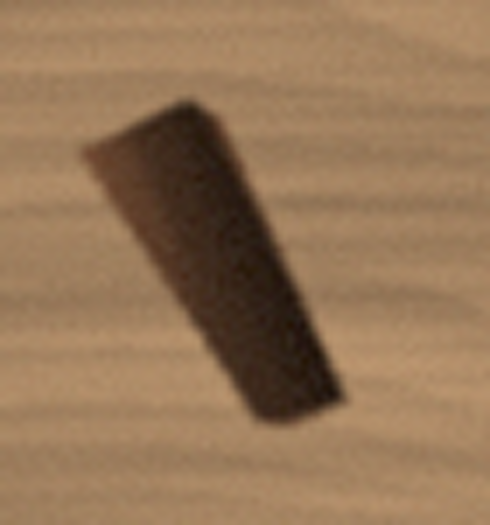

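View pics/blk_s.png

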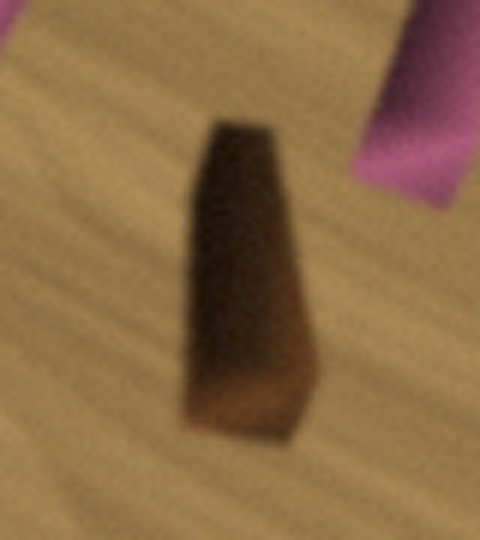

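View pics/tray_s.png

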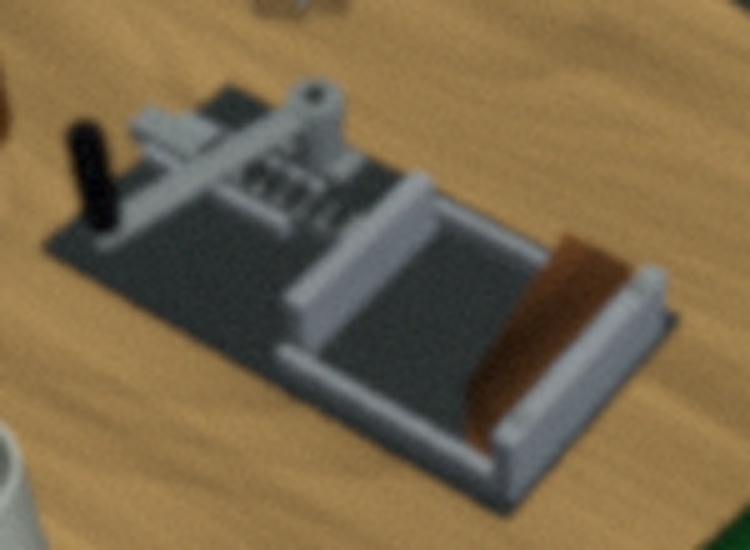

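The crops confirm it: the brown block has its thick end at top (125+80/7…), towards world +x/+y. Its square side is on the right, because the left edge tilts more. In the tray, the block's thick end is at −x. Next I measure both.

Run:
```python
from h import *
t=load('top0');s=load('scene0')
print('cams',[(-f['view'][:3,:3].T@f['view'][:3,3]).round(3) for f in (t,s)])
c=lambda p,x0,y0,k:(np.array(p)+.5)/k-.5+[x0,y0]
np.set_printoptions(precision=4,suppress=True)
P=onz(t,c([(60,425),(688,408),(668,97)],255,175,5),.008);print('plate BL BR TR\n',P,np.linalg.norm(P[1]-P[0]),np.linalg.norm(P[2]-P[1]))
P=onz(t,c([(52,110),(78,110),(83,386),(60,386)],255,175,5),.058);print('wall top\n',P)
P=onz(t,c([(335,125),(341,355)],255,175,5),.055);print('jaw face top\n',P)
P=onz(t,c([(603,52)],255,175,5),.130);print('handle top',P)
P=onz(s,c([(86,128)],180,140,5),.130);print('handle top scene',P)
P=onz(t,c([(533,368)],255,175,5),.058);print('pivot',P)
P=onz(s,c([(317,92)],180,140,5),.060);print('pivot scene',P)
P=onz(t,c([(80,150),(190,100),(332,385),(255,415)],125,210,7),.055);print('blk top',P,[np.linalg.norm(P[i]-P[i-1]).round(4) for i in range(4)])
# colour mask contours of loose block
for f,n,b in ((t,'t',(125,210,195,285)),(s,'s',(380,225,420,290))):
    im=f['frame'].astype(int);m=((im.sum(2)<260)&(im[...,0]>im[...,2]-5)).astype(np.uint8)
    k=np.zeros_like(m);k[b[1]:b[3],b[0]:b[2]]=m[b[1]:b[3],b[0]:b[2]]
    cs,_=cv2.findContours(k,0,2);cc=max(cs,key=cv2.contourArea);print(n,cv2.contourArea(cc),cv2.approxPolyDP(cc,1.5,True).reshape(-1,2).tolist())
```

```text
cams [array([0.302, 0.008, 1.399]), array([1.091, 0.432, 0.916])]
plate BL BR TR
 [[ 0.4004  0.0362  0.008 ]
 [ 0.4032 -0.2968  0.008 ]
 [ 0.5713 -0.2956  0.008 ]] 0.33295279772832476 0.1680462097610807
wall top
 [[0.5608 0.0369 0.058 ]
 [0.5605 0.0233 0.058 ]
 [0.4166 0.0231 0.058 ]
 [0.4168 0.0349 0.058 ]]
jaw face top
 [[ 0.5506 -0.1108  0.055 ]
 [ 0.4302 -0.1098  0.055 ]]
handle top [[ 0.571  -0.2381  0.13  ]]
handle top scene [[ 0.5671 -0.2386  0.13  ]]
pivot [[ 0.4215 -0.2077  0.058 ]]
pivot scene [[ 0.4196 -0.2085  0.06  ]]
blk top [[0.4773 0.3703 0.055 ]
 [0.4951 0.3305 0.055 ]
 [0.3893 0.2765 0.055 ]
 [0.379  0.3042 0.055 ]] [np.float64(0.1185), np.float64(0.0436), np.float64(0.1188), np.float64(0.0295)]
t 715.5 [[137, 231], [161, 269], [165, 270], [173, 267], [155, 226], [151, 224]]
s 909.0 [[401, 230], [396, 243], [395, 279], [412, 283], [417, 274], [410, 232]]
```

```bash
cat >> h.py <<'E'
from scipy.spatial.transform import Rotation as Ro
def quat(psi,flip=False):
    # tool x down, tool z horizontal at world yaw psi+90deg (jaw dir across a block whose midline yaw is psi)
    z=np.array([-np.sin(psi),np.cos(psi),0])*(-1 if flip else 1);x=np.array([0,0,-1.]);y=np.cross(z,x)
    return Ro.from_matrix(np.c_[x,y,z]).as_quat()
E
python3 - <<'E'
from h import *
from bench import env, kinematics, monitor, eyes, job
np.set_printoptions(precision=4,suppress=True)
a=np.radians(30.5)
for fl in (0,1):
    for p,ps in (((.4352,.3204,.25),a),((.4352,.3204,.0465),a),((.49,-.07,.06),np.radians(5)),((.49,-.07,.2),np.radians(5)),((.567,-.28,.08),0),((.567,-.17,.08),0)):
        print(fl,p,kinematics.ik(p,quat(ps,fl)))
E
```

```text
0 (0.4352, 0.3204, 0.25) [ 0.4177  0.3342  1.4194 -0.      1.388  -1.6854]
0 (0.4352, 0.3204, 0.0465) [ 0.4177  0.5626  1.6552 -0.      0.9237 -1.6854]
0 (0.49, -0.07, 0.06) [-0.3791  0.4613  1.7852 -0.      0.8951 -2.0371]
0 (0.49, -0.07, 0.2) [-0.3791  0.2745  1.6339 -0.      1.2332 -2.0371]
0 (0.567, -0.28, 0.08) [-0.6437  0.6883  1.3237 -0.      1.1297 -2.2145]
0 (0.567, -0.17, 0.08) [-0.4891  0.609   1.4654 -0.      1.0672 -2.0599]
1 (0.4352, 0.3204, 0.25) [ 0.4177  0.3342  1.4194 -0.      1.388   1.4562]
1 (0.4352, 0.3204, 0.0465) [ 0.4177  0.5626  1.6552 -0.      0.9237  1.4562]
1 (0.49, -0.07, 0.06) [-0.3791  0.4613  1.7852 -0.      0.8951  1.1045]
1 (0.49, -0.07, 0.2) [-0.3791  0.2745  1.6339 -0.      1.2332  1.1045]
1 (0.567, -0.28, 0.08) [-0.6437  0.6883  1.3237 -0.      1.1297  0.9271]
1 (0.567, -0.17, 0.08) [-0.4891  0.609   1.4654 -0.      1.0672  1.0817]
```

Run:
```python
from h import *
from bench import env, kinematics, monitor, eyes, job
np.set_printoptions(precision=4,suppress=True)
def g(n,k):
    f=eyes.grab_frame(n);pickle.dump(f,open(f'{k}.pkl','wb'));cv2.imwrite(f'pics/{k}.png',f['frame'][:,:,::-1]);return f
env.reach([.47,-.10,.34],quat(0,1));f=g('wrist','w_tray');print(monitor.sense()['clock'],monitor.sense()['position'],-f['view'][:3,:3].T@f['view'][:3,3])
env.reach([.4352,.3204,.22],quat(np.radians(30.5),1));f=g('wrist','w_blk');print(monitor.sense()['clock'],monitor.sense()['position'],-f['view'][:3,:3].T@f['view'][:3,3])
```

```text
2.1 [ 0.4699 -0.1007  0.3397] [ 0.5476 -0.0998  0.4815]
3.7583 [0.4359 0.3196 0.2203] [0.5025 0.3608 0.3621]
```

View pics/w_tray.png

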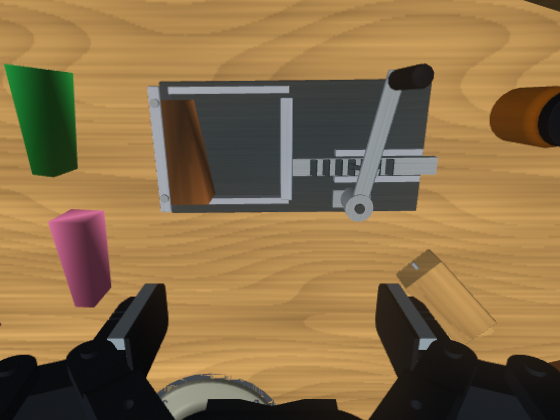

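View pics/w_blk.png

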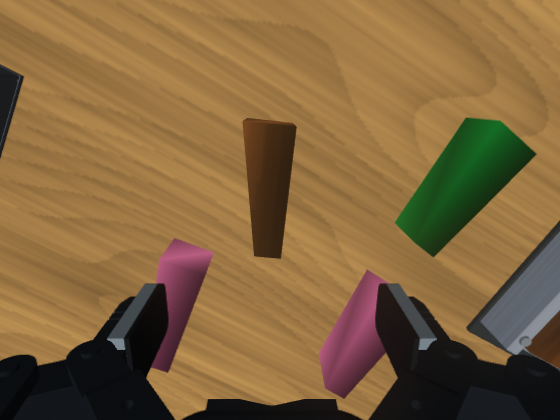

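The wrist view shows the brown block between (243,120)/(296,125) at the thick end and (253,257)/(281,258) at the thin end, standing alone. The tray is also clear in its view. I'll refine the corners on enlarged crops.

Run:
```python
from h import *
crop(load('w_blk'),225,105,315,270,4,'wb.png');crop(load('w_tray'),140,60,310,220,4,'wt1.png');crop(load('w_tray'),280,55,450,225,4,'wt2.png')
```

```text
(no output)
```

View pics/wb.png

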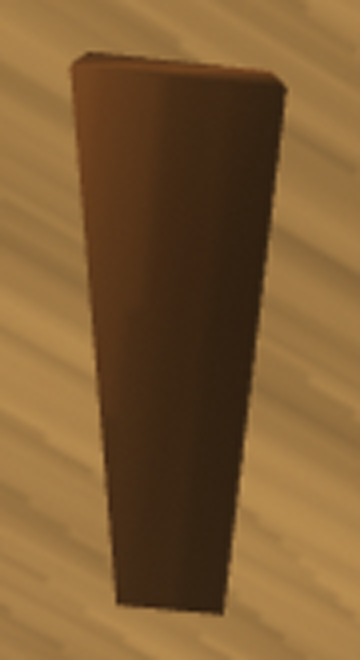

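View pics/wt1.png

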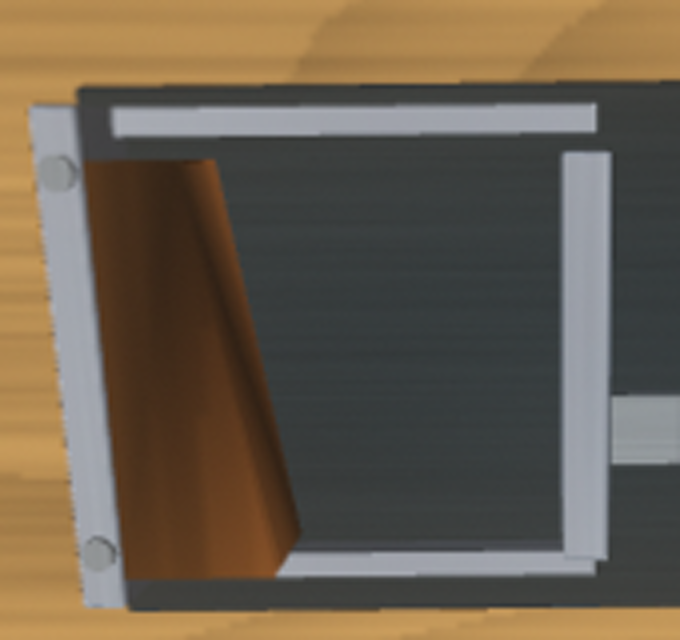

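View pics/wt2.png

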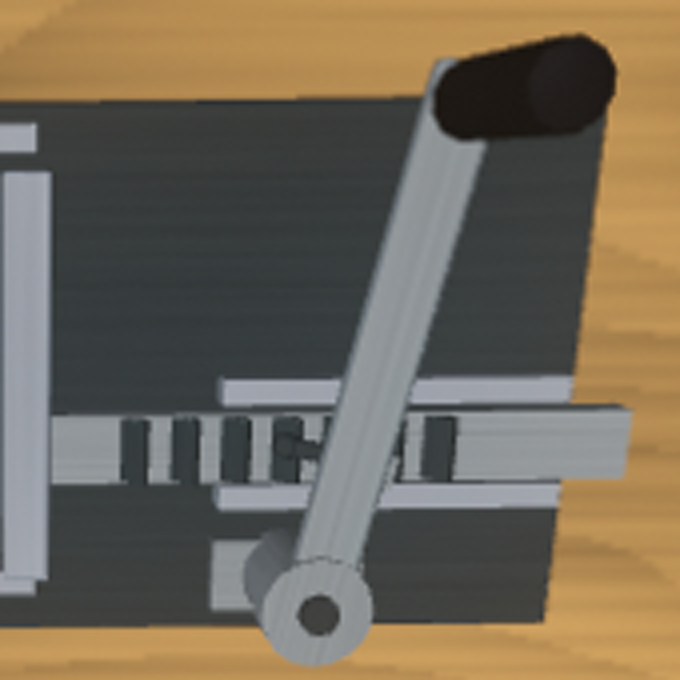

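Run:
```python
from h import *
np.set_printoptions(precision=4,suppress=True)
b=load('w_blk');t=load('w_tray')
c=lambda p,x0,y0,k=4:(np.array(p)+.5)/k-.5+[x0,y0]
P=onz(b,c([(72,68),(286,88),(223,613),(116,603)],225,105),.055)[:,:2];print('blk top TL(slope thick) TR BR BL\n',P,[np.linalg.norm(P[i]-P[i-1]).round(4) for i in range(4)])
yaw=lambda d:np.degrees(np.arctan2(d[1],d[0]))
print('sq side',yaw(P[1]-P[2]),'slope',yaw(P[0]-P[3])-9.46,'mid',yaw(P[0]+P[1]-P[2]-P[3])-4.76,'ends',yaw(P[0]-P[1])-90,yaw(P[3]-P[2])-90,'centre',P.mean(0))
L=lambda n,pts,z,x0:print(n,*onz(t,c(pts,x0[0],x0[1]),z)[:,:2].tolist())
a=(140,60);e=(280,55)
L('wall inner top',[(76,107),(128,605)],.058,a)
L('wall outer top',[(30,107),(84,607)],.058,a)
L('jaw face',[(562,152),(564,557)],.055,a)
L('rail up inner',[(113,137),(597,131)],.023,a)
L('rail lo inner',[(295,550),(563,549)],.023,a)
L('plate top edge x+',[(80,87),(680,81)],.008,a)
L('plate corners R',[(606,102),(545,621)],.008,e)
L('plate low',[(130,610)],.008,a)
L('handle top',[(574,80)],.130,e)
L('handle base',[(460,115)],.056,e)
L('pivot',[(319,616)],.06,e)
L('block in top corners: wall+x, slope+x, wall-x, slope-x',[(88,160),(182,160),(126,578),(277,576)],.063,a)
```

```text
blk top TL(slope thick) TR BR BL
 [[0.4749 0.3718]
 [0.4938 0.3318]
 [0.3855 0.2821]
 [0.3751 0.3048]] [np.float64(0.1202), np.float64(0.0443), np.float64(0.1191), np.float64(0.0249)]
sq side 24.610004869075485 slope 24.42233340644904 mid 24.506756897784555 ends 25.26335537695681 24.59835635989316 centre [0.4323 0.3226]
wall inner top [0.5594278676848984, 0.024307287965402227] [0.416100917662712, 0.02257378895621749]
wall outer top [0.5593849873067538, 0.03690947112237551] [0.41546253309482556, 0.03606732984626422]
jaw face [0.5478639832569705, -0.10946239430921624] [0.4304817698353921, -0.11091506446456369]
rail up inner [0.5520080607660622, 0.024361103474380585] [0.553834189188103, -0.12062677954480547]
rail lo inner [0.4240934242197353, -0.023557773803439916] [0.4244111968131495, -0.1114002650622886]
plate top edge x+ [0.5665728379639324, 0.037163223858017166] [0.5684334524880056, -0.14649148675647683]
plate corners R [0.567586743978017, -0.29471823592109403] [0.40187601845181004, -0.29697738019521525]
plate low [0.3987811136547579, 0.03649437722000119]
handle top [0.5671070214115005, -0.23666104516906694]
handle base [0.5624256942483229, -0.23544130304177774]
pivot [0.41950825057572505, -0.20669020336599453]
block in top corners: wall+x, slope+x, wall-x, slope-x [0.5456360156992949, 0.020927074942583376] [0.54569946217735, -0.004843895891822991] [0.42615621313938445, 0.020998631511047167] [0.4267778898563015, -0.02439285571430587]
```

Measured corners give the edge lengths as 120/44/119/25 mm, which matches the block. Centre is (0.433, 0.322) and yaw 24.6°. The clamp origin is about (0.4885, −0.0967), yaw about 0.5°, and the jaw about 5 mm. Now I grasp near the top, over the centre of mass, with the fingers square to the bisector.

```bash
cat >> h.py <<'E'
CO=np.array([.4885,-.0967]);CY=np.radians(.5)
def rot(a): return np.array([[np.cos(a),-np.sin(a)],[np.sin(a),np.cos(a)]])
def cl(x,y): return CO+rot(CY)@np.array([x,y])
HB=np.radians(4.76);OFF=np.array([.0057,.0005])
def grab(n,k):
    from bench import eyes
    f=eyes.grab_frame(n);pickle.dump(f,open(f'{k}.pkl','wb'));cv2.imwrite(f'pics/{k}.png',f['frame'][:,:,::-1]);return f
E
python3 - <<'E'
from h import *
from bench import env, kinematics, monitor, eyes, job
np.set_printoptions(precision=4,suppress=True)
by=np.radians(24.6);p=np.array([.4328,.3222])+rot(by)@OFF;q=quat(by+HB,1)
env.reach([*p,.12],q)
env.movel([*p,.044],velocity=.12)
s=monitor.sense();print(s['position'],s['contact_force'])
env.close_gripper(45);s=monitor.sense();print('gap',s['finger_gap'],s['contact_force'])
env.movel([*p,.16],velocity=.12);s=monitor.sense();print('gap',s['finger_gap'],s['contact_force'],s['clock'],s['position'])
grab('wrist','w_g');grab('scene','s_g')
E
```

```text
[0.4384 0.3253 0.0451] [ 0.3342 -1.0261 -0.5512]
gap 0.412771762754441 [-1.2056 -0.7169  5.2516]
gap 0.41153650615541654 [-1.1805  0.0023 -2.6668] 6.6667 [0.4374 0.3248 0.1592]
```

View pics/w_g.png

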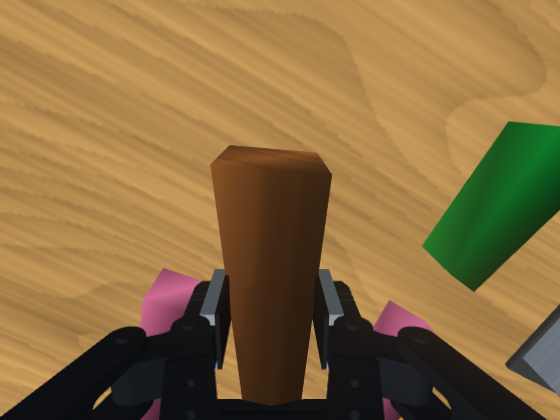

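View pics/s_g.png

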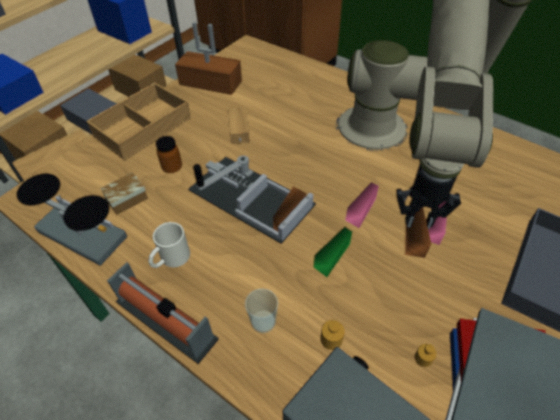

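The block is held level, with the pads about 10 mm below its top; the thick top corners are at (212,163) and (331,173). I check its pose in the hand before placing it.

Run:
```python
from h import *
np.set_printoptions(precision=4,suppress=True)
f=load('w_g');P=onz(f,[(212,163),(331,173)],.1691)[:,:2];print(P,np.linalg.norm(P[0]-P[1]))
tcp=np.array([.4374,.3248]);print('in tool midline frame',(P-tcp)@rot(np.radians(24.6)+HB)); 
c=np.array([[.06,.0275],[.06,-.0175]])-OFF;print('expected',c@rot(HB))
crop(f,190,130,350,250,4.5,'wg2.png')
```

```text
[[0.4746 0.3725]
 [0.4928 0.3326]] 0.04384727261983655
in tool midline frame [[ 0.0558  0.0234]
 [ 0.0521 -0.0203]]
expected [[ 0.0564  0.0224]
 [ 0.0526 -0.0224]]
```

View pics/wg2.png

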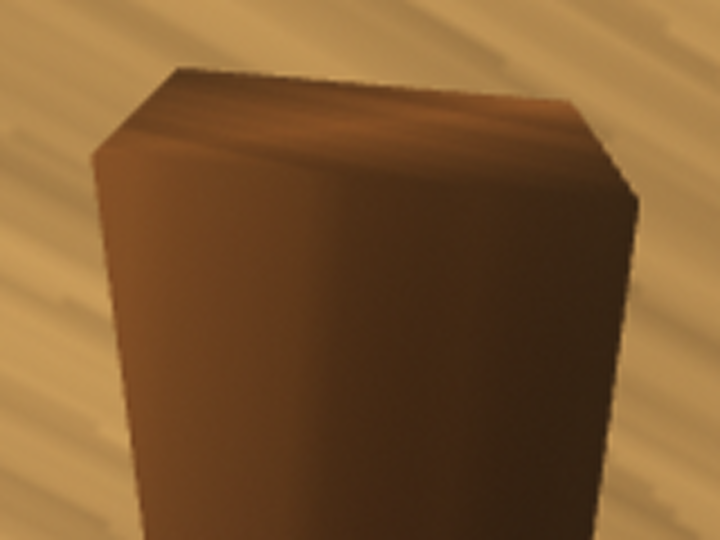

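In-hand pose agrees within about 2 mm. Now the placing.

Run:
```python
from h import *
from bench import env, kinematics, monitor, eyes, job
np.set_printoptions(precision=4,suppress=True)
p=cl(*(np.array([0,.028])+OFF));q=quat(CY+HB,1)
env.reach([*p,.17],q)
s=monitor.sense();print(s['clock'],s['position'],p,s['finger_gap'])
env.movel([*p,.078],velocity=.12)
g=env.movel([*p,.0505],velocity=.03,guard=4)
s=monitor.sense();print(g,s['position'],s['contact_force'],s['clock'],s['finger_gap'])
grab('scene','s_p');grab('top','t_p');grab('wrist','w_p')
```

```text
8.2417 [ 0.4941 -0.0673  0.17  ] [ 0.494  -0.0682] 0.4075910795163852
True [ 0.4938 -0.0682  0.0526] [-0.9135 -0.1626  4.7698] 9.95 0.4090013203883737
```

View pics/w_p.png

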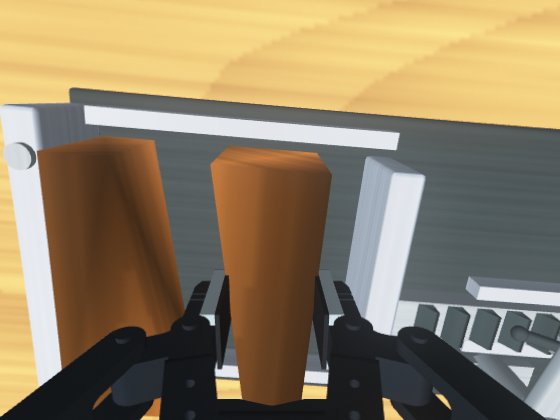

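```bash
python3 -c "
from h import *
crop(load('s_p'),180,130,330,250,5,'sp2.png')"
```

```text
(no output)
```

View pics/sp2.png

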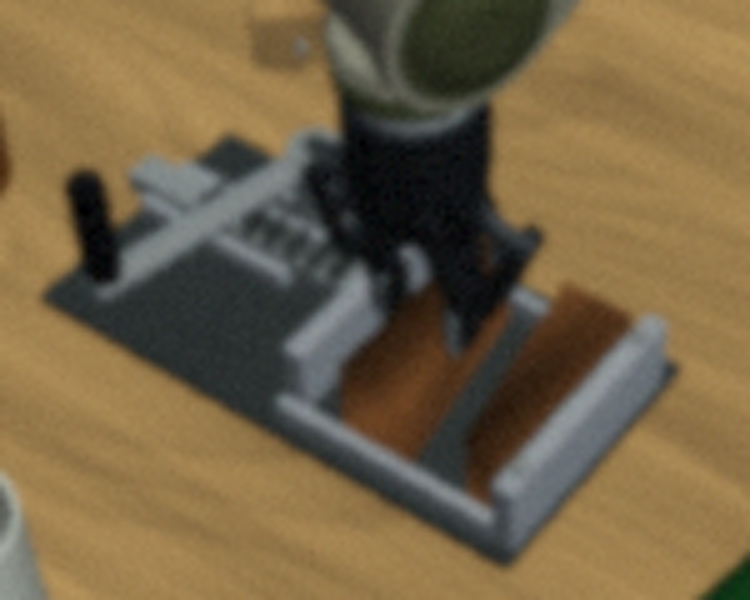

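The block is in the tray on the floor (TCP z 0.0526, expected 0.053), head to tail, between the rails. Next I lift 1.5 mm so the fingers clear the jaw and release.

Run:
```python
from h import *
from bench import env, kinematics, monitor, eyes, job
np.set_printoptions(precision=4,suppress=True)
s=monitor.sense();p=s['position']
env.movel([p[0],p[1],.0545],velocity=.03)
env.release();s=monitor.sense();print(s['finger_gap'],s['contact_force'],s['position'])
env.movel([p[0],p[1],.17],velocity=.12)
env.reach([.47,-.10,.34],quat(0,1));env.hold(.3);grab('wrist','w_r');print(monitor.sense()['clock'])
crop(load('w_r'),140,60,450,225,2.5,'wr2.png')
```

```text
0.9987323061279789 [0.3092 0.4284 0.4857] [ 0.4938 -0.0682  0.0545]
13.1
```

View pics/wr2.png

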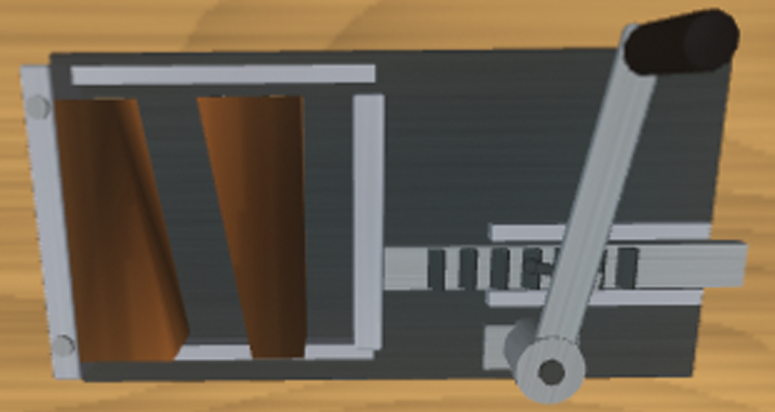

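Released: both blocks stand head to tail, square to the tray, with the jaw unmoved (w_r crop: loose block (200–305, 97–357), jaw face at column 353). Now the lever, pushed from its −y side with the shut fingers' narrow side. I'll do one stroke step by step first.

Run:
```python
from h import *
from bench import env, kinematics, monitor, eyes, job
np.set_printoptions(precision=4,suppress=True)
env.close_gripper(45)
for ps in (90,-90):
    for fl in(0,1):
        print(ps,fl,kinematics.ik([*cl(.0785,-.195),.095],quat(CY+np.radians(ps),fl)))
best=min([quat(CY+np.radians(90),f) for f in (0,1)],key=lambda q:abs(kinematics.ik([*cl(.0785,-.195),.095],q)[5]))
np.save('q.npy',best)
env.reach([*cl(.0785,-.195),.2],best)
env.movel([*cl(.0785,-.195),.095],velocity=.15)
s=monitor.sense();print(s['clock'],s['position'],s['contact_force'])
g=env.movel([*cl(.0785,-.150),.095],velocity=.03,guard=4)
s=monitor.sense();print(g,s['clock'],(s['position'][:2]-CO)@rot(CY),s['contact_force'])
grab('scene','s_h')
crop(load('s_h'),150,100,310,230,5,'sh2.png')
```

```text
90 0 [-0.656   0.6843  1.2876 -0.      1.1697  2.4768]
90 1 [-0.656   0.6843  1.2876 -0.      1.1697 -0.6648]
-90 0 [-0.656   0.6843  1.2876 -0.      1.1697 -0.6648]
-90 1 [-0.656   0.6843  1.2876 -0.      1.1697  2.4768]
16.2833 [ 0.5692 -0.2913  0.0962] [0.458  0.2836 0.3251]
False 17.9333 [ 0.0785 -0.1502] [ 0.8268 -1.4074  1.2743]
```

View pics/sh2.png

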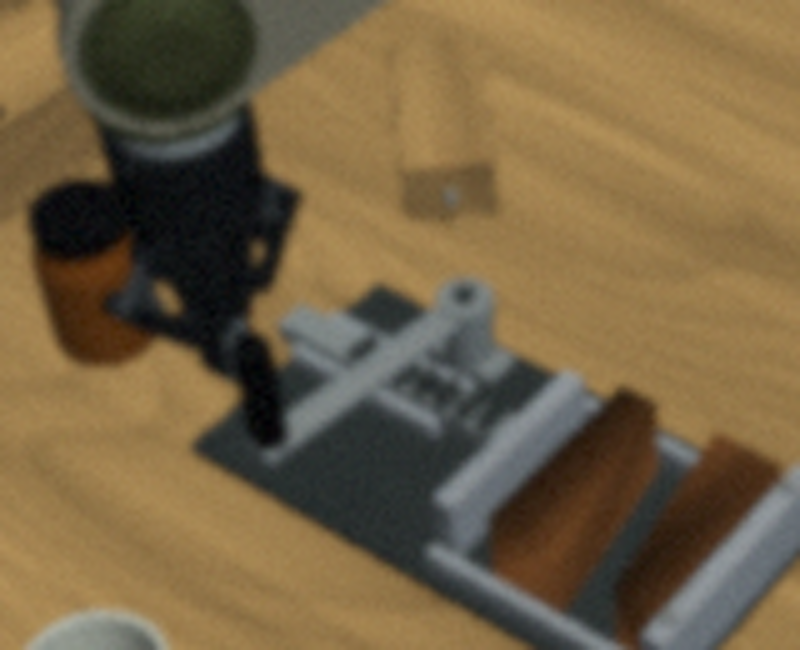

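Run:
```python
from h import *
from bench import env, kinematics, monitor, eyes, job
np.set_printoptions(precision=4,suppress=True)
def rep(n):
    s=monitor.sense();print(n,round(s['clock'],2),((s['position'][:2]-CO)@rot(CY)),s['contact_force'])
for y in (-.130,-.115,-.108):
    g=env.movel([*cl(.0785,y),.095],velocity=.05,guard=24);rep(g)
for i in range(1):
    g=env.movel([*cl(.0785,-.09),.095],velocity=.02,guard=8);rep(g)
grab('scene','s_1')
crop(load('s_1'),150,100,310,230,5,'s12.png')
```

```text
False 18.53 [ 0.0792 -0.1316] [  5.9603 -14.1127  -4.5091]
False 18.98 [ 0.0789 -0.1153] [ 1.6004 -5.1402  1.5004]
False 19.27 [ 0.0785 -0.1084] [ -1.265  -14.0963   2.1986]
True 19.86 [ 0.078  -0.1019] [  0.6196 -11.0699   1.0563]
```

View pics/s12.png

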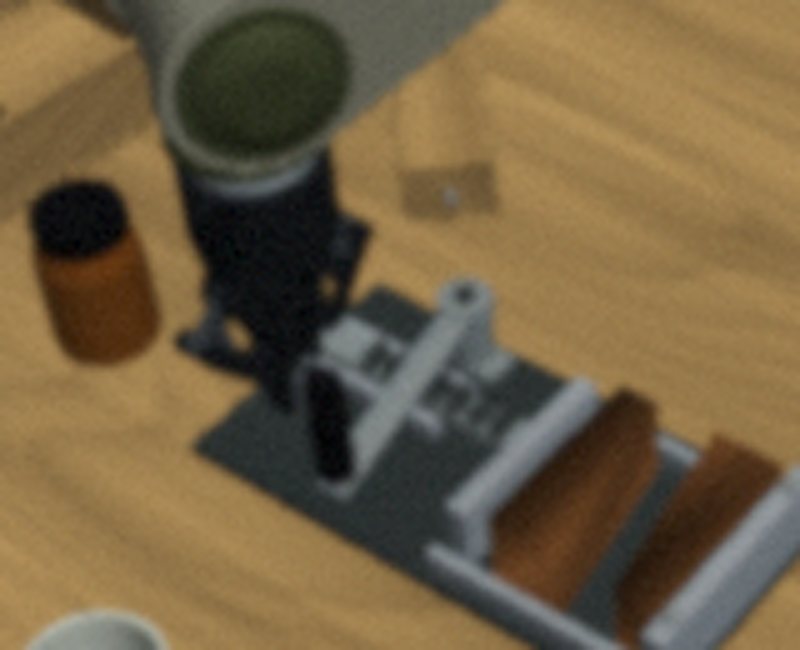

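Run:
```python
from h import *
from bench import env, kinematics, monitor, eyes, job
np.set_printoptions(precision=4,suppress=True)
def rep(n):
    s=monitor.sense();print(n,round(s['clock'],2),((s['position'][:2]-CO)@rot(CY)),s['contact_force'])
rep(0)
y=-.1019
for k in range(6):
    y+=.001
    g=env.movel([*cl(.0785,y),.095],velocity=.012,guard=14);rep(g)
    if abs(monitor.sense()['contact_force'][1])>23: break
```

```text
0 19.91 [ 0.0781 -0.1023] [  0.4608 -10.7985  -0.3154]
False 20.16 [ 0.0781 -0.1023] [ -2.6511 -13.5335   3.8152]
False 20.41 [ 0.078  -0.1014] [ -2.8856 -13.2519   2.1831]
False 20.66 [ 0.0779 -0.1009] [ -4.1266 -15.7704   3.579 ]
False 20.91 [ 0.078  -0.1009] [ -4.1506 -19.4278   0.64  ]
False 21.16 [ 0.0779 -0.1009] [ -3.991  -24.7188  -0.1576]
```

The stop is felt: the tool stalls at clamp y −0.1009 while the force rises to 25 N. I let it back, check, and do stroke 2.

```bash
cat > st.py <<'E'
from h import *
from bench import env, kinematics, monitor, eyes, job
np.set_printoptions(precision=4,suppress=True)
def rep(n):
    s=monitor.sense();print(n,round(s['clock'],2),((s['position'][:2]-CO)@rot(CY)),s['contact_force']);return -s['contact_force'][1]
def back(k):
    env.movel([*cl(.0785,-.182),.095],velocity=.1);env.hold(.5);rep('rest')
    f=grab('scene',f's_b{k}');crop(f,170,120,310,230,5,f'sb{k}.png')
def stroke():
    g=env.movel([*cl(.0785,-.105),.095],velocity=.07,guard=30);rep(g)
    y=-.103
    while y<-.0935:
        g=env.movel([*cl(.0785,y),.095],velocity=.012,guard=16);F=rep(g)
        if F>23: break
        y+=.0012
E
python3 -c "
from st import *
back(1);stroke();back(2)"
```

```text
rest 22.66 [ 0.0785 -0.182 ] [-0.2692 -0.2483 -0.94  ]
False 23.96 [ 0.0798 -0.1076] [  4.9159 -15.132   -0.5437]
False 24.27 [ 0.0797 -0.1058] [  3.6533 -16.6262  -0.7013]
False 24.52 [ 0.0796 -0.1047] [  3.8384 -17.4172   0.6411]
False 24.77 [ 0.0795 -0.1037] [  2.406  -18.762    0.2615]
False 25.02 [ 0.0793 -0.1018] [  1.2546 -15.8641   0.7573]
False 25.27 [ 0.0792 -0.1011] [  0.5482 -17.7868   0.3407]
False 25.52 [ 0.0792 -0.1009] [  1.1118 -22.4357  -0.5929]
False 25.77 [ 0.0792 -0.1008] [  1.2113 -27.5056  -1.9751]
rest 27.28 [ 0.0785 -0.182 ] [ 0.3483  0.7093 -0.0619]
```

View pics/sb1.png

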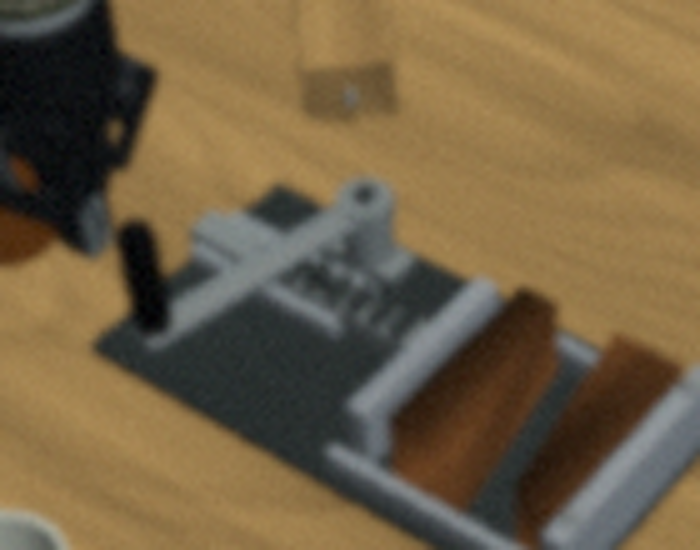

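View pics/sb2.png

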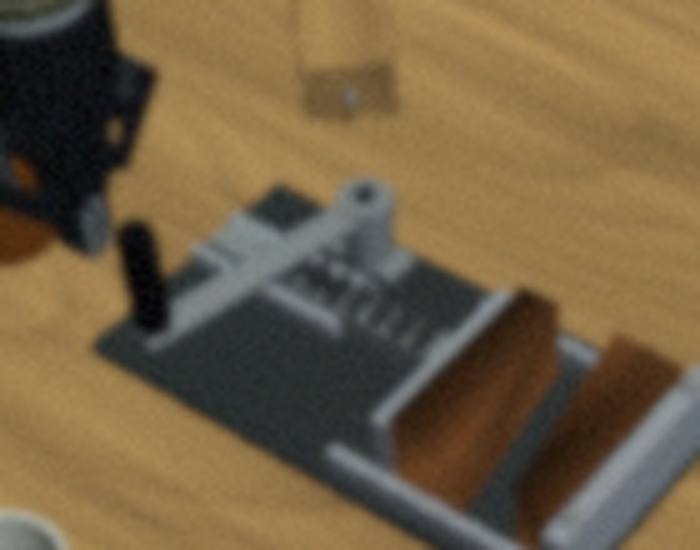

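After each stroke the lever is back at rest, handle at (142,275) in the crop and clear of the fingers, and the jaw has advanced a tooth. Stroke 3.

```bash
python3 -c "
from st import *
stroke();back(3)"
```

```text
False 28.58 [ 0.0786 -0.1048] [ 0.8711 -2.0362  2.291 ]
False 28.9 [ 0.0784 -0.1029] [-1.0458 -2.7262  1.7571]
False 29.15 [ 0.0783 -0.1017] [-1.118  -2.4553  1.9301]
False 29.4 [ 0.0783 -0.1009] [-1.1775 -5.9558 -0.0099]
False 29.65 [ 0.0783 -0.1008] [-1.6685 -9.911  -0.6078]
False 29.9 [ 0.0783 -0.1008] [ -2.2102 -15.5809  -2.0187]
False 30.15 [ 0.0783 -0.1007] [ -2.6058 -21.743   -4.1839]
False 30.4 [ 0.0783 -0.1007] [ -2.1257 -27.2576  -4.8114]
rest 31.91 [ 0.0785 -0.182 ] [-0.5092  0.0428 -0.0994]
```

View pics/sb3.png

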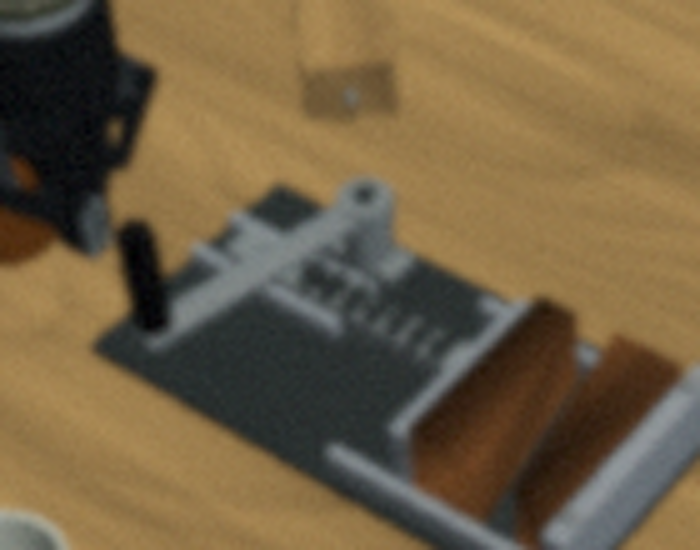

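The force was only 2 N late in stroke 3, so I measure the jaw before stroke 4.

Run:
```python
from h import *
from bench import eyes
f=grab('top','t_3');crop(f,255,175,405,275,5,'t3.png')
for k in(1,2,3):
    f=load(f's_b{k}')
ims=[cv2.imread(f'pics/sb{k}.png')[380:480,320:440] for k in (1,2,3)]
cv2.imwrite('pics/cmp.png',cv2.resize(np.hstack(ims),None,fx=2.2,fy=2.2))
```

```text
(no output)
```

View pics/t3.png

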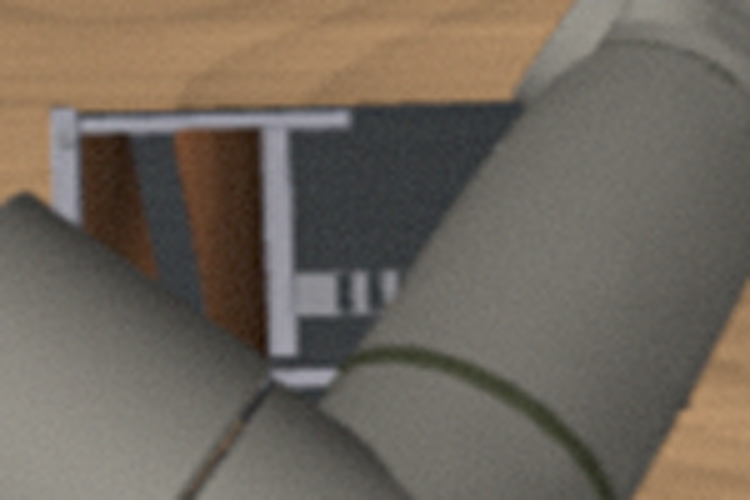

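View pics/cmp.png

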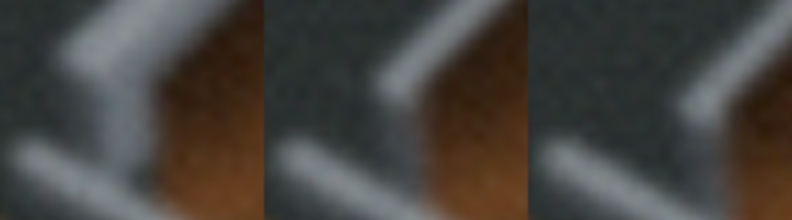

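Run:
```python
from h import *
np.set_printoptions(precision=1,suppress=True)
# column profile of top view along clamp-y through jaw top at x=+.03..+.05, z=.055 ; scene likewise
def prof(f,x,z,ys):
    g=cv2.cvtColor(f['frame'],cv2.COLOR_RGB2GRAY).astype(np.float32)
    out=np.zeros(len(ys))
    for xx in x:
        P=np.array([[*cl(xx,y),z] for y in ys]);uv=proj(f,P).astype(np.float32)
        out+=cv2.remap(g,uv[:,0:1],uv[:,1:2],cv2.INTER_LINEAR)[:,0]
    return out/len(x)
ys=np.arange(-.045,.05,.002)
xs=np.linspace(.03,.05,9)
for n in ('top0','t_3','w_r','scene0','s_b1','s_b2','s_b3'):
    p=prof(load(n),xs,.055,ys);b=ys[p>p.min()+.6*(p.max()-p.min())]
    print(n,'bright y mm',b*1000)
```

```text
top0 bright y mm [-27. -25. -23. -21. -19. -17. -15. -13.]
t_3 bright y mm [11. 13. 15. 17. 19. 21. 23.]
w_r bright y mm [-25. -23. -21. -19. -17. -15.]
scene0 bright y mm [-27. -25. -23. -21. -19. -17. -15. -13. -11.  -9.  -7.  -5.  -3.  -1.
   1.   3.   5.]
s_b1 bright y mm [-19. -17. -15. -13. -11.  -9.  -7.  -5.  -3.  -1.]
s_b2 bright y mm [-3. -1.  1.  3.  5.]
s_b3 bright y mm [ 9. 11. 13. 15. 17.]
```

Run:
```python
from h import *
def prof(f,x,z,ys):
    g=cv2.cvtColor(f['frame'],cv2.COLOR_RGB2GRAY).astype(np.float32)
    out=np.zeros(len(ys))
    for xx in x:
        P=np.array([[*cl(xx,y),z] for y in ys]);uv=proj(f,P).astype(np.float32)
        out+=cv2.remap(g,uv[:,0:1],uv[:,1:2],cv2.INTER_CUBIC)[:,0]
    return out/len(x)
ys=np.arange(-.045,.05,.00025)
for rng in ((.02,.05),(.035,.055),(-.0,.03)):
  xs=np.linspace(*rng,25)
  for n in ('top0','t_3','w_r','scene0','s_b1','s_b2','s_b3'):
    p=prof(load(n),xs,.055,ys);d=np.gradient(cv2.GaussianBlur(p.reshape(-1,1),(1,9),0)[:,0])
    print(rng,n,'rear edge mm %.2f front %.2f'%(ys[d.argmax()]*1e3,ys[d.argmin()]*1e3))
```

```text
(0.02, 0.05) top0 rear edge mm -27.50 front -12.00
(0.02, 0.05) t_3 rear edge mm 9.25 front 24.50
(0.02, 0.05) w_r rear edge mm -26.75 front -13.00
(0.02, 0.05) scene0 rear edge mm -29.50 front 11.50
(0.02, 0.05) s_b1 rear edge mm -19.75 front 4.75
(0.02, 0.05) s_b2 rear edge mm -4.00 front 6.00
(0.02, 0.05) s_b3 rear edge mm 8.50 front 18.00
(0.035, 0.055) top0 rear edge mm -28.00 front -12.50
(0.035, 0.055) t_3 rear edge mm 11.00 front 24.25
(0.035, 0.055) w_r rear edge mm -26.75 front -13.00
(0.035, 0.055) scene0 rear edge mm -29.75 front 11.75
(0.035, 0.055) s_b1 rear edge mm -20.00 front 6.00
(0.035, 0.055) s_b2 rear edge mm -4.00 front 6.00
(0.035, 0.055) s_b3 rear edge mm 8.25 front 18.25
(-0.0, 0.03) top0 rear edge mm -27.00 front -11.00
(-0.0, 0.03) t_3 rear edge mm 9.75 front 24.75
(-0.0, 0.03) w_r rear edge mm -26.75 front -13.25
(-0.0, 0.03) scene0 rear edge mm -29.50 front 10.50
(-0.0, 0.03) s_b1 rear edge mm -20.75 front 4.75
(-0.0, 0.03) s_b2 rear edge mm -4.75 front 6.00
(-0.0, 0.03) s_b3 rear edge mm 7.25 front 18.00
```

By the edge profiles the jaw went about 9.5, 16 and then 12 mm, so stroke 3 stopped near 0.043 instead of 0.047: the pawl let go before the end, though the lever reached its stop. The next stroke will be slower with force readings along the way, followed by another jaw measurement. What counts is the fourth tooth at 0.063.

```bash
cat >> st.py <<'E'
def prof(f,x,z,ys):
    g=cv2.cvtColor(f['frame'],cv2.COLOR_RGB2GRAY).astype(np.float32)
    out=np.zeros(len(ys))
    for xx in x:
        P=np.array([[*cl(xx,y),z] for y in ys]);uv=proj(f,P).astype(np.float32)
        out+=cv2.remap(g,uv[:,0:1],uv[:,1:2],cv2.INTER_CUBIC)[:,0]
    return out/len(x)
def jaw(n):
    ys=np.arange(-.045,.06,.00025);f=load(n);r=[]
    for rng in ((.02,.05),(.035,.055),(0,.03)):
        p=prof(f,np.linspace(*rng,25),.055,ys);d=np.gradient(cv2.GaussianBlur(p.reshape(-1,1),(1,9),0)[:,0])
        r.append((ys[d.argmax()]*1e3,ys[d.argmin()]*1e3))
    print(n,'rear,front',r)
def slow():
    for y in (-.160,-.145,-.130,-.115,-.105):
        g=env.movel([*cl(.0785,y),.095],velocity=.05,guard=30);rep(g)
    g=env.movel([*cl(.0785,-.096),.095],velocity=.02,guard=18);F=rep(g)
    y=-.096
    while F<22 and y<-.0925:
        y+=.0012;g=env.movel([*cl(.0785,y),.095],velocity=.012,guard=16);F=rep(g)
E
python3 -c "
from st import *
slow();grab('scene','s_e4');back(4);grab('top','t_4')
jaw('s_e4');jaw('s_b4');jaw('t_4')"
```

```text
False 32.6 [ 0.0791 -0.1619] [  4.0003 -13.7692  -6.2255]
False 33.05 [ 0.0803 -0.1475] [  8.9155 -15.0921  -4.6857]
False 33.5 [ 0.0806 -0.1324] [ 10.1187 -13.0234  -1.1357]
False 33.95 [ 0.0802 -0.1169] [  5.1895 -14.0867   0.4907]
False 34.3 [ 0.0797 -0.1076] [  2.5369 -16.4236   1.4485]
False 34.9 [ 0.0791 -0.1009] [ -1.1975 -26.6196   0.5066]
rest 36.46 [ 0.0785 -0.1819] [-0.3561  0.4555  0.2283]
s_e4 rear,front [(np.float64(27.000000000000064), np.float64(38.00000000000008)), (np.float64(27.250000000000068), np.float64(37.75000000000008)), (np.float64(27.250000000000068), np.float64(37.75000000000008))]
s_b4 rear,front [(np.float64(27.250000000000068), np.float64(37.00000000000007)), (np.float64(27.000000000000064), np.float64(36.75000000000007)), (np.float64(27.750000000000068), np.float64(38.00000000000008))]
t_4 rear,front [(np.float64(29.750000000000068), np.float64(43.25000000000008)), (np.float64(29.500000000000068), np.float64(43.00000000000008)), (np.float64(30.250000000000068), np.float64(43.50000000000008))]
```

View pics/sb4.png

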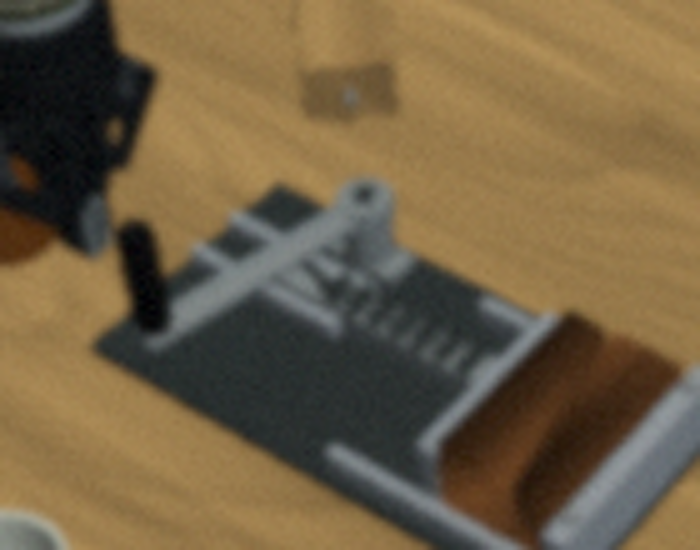

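This stroke moved the jaw about 19 mm, so it should now be at about 62 mm, the fourth tooth. I retreat and check from above, in the same pose as before.

Run:
```python
from st import *
env.movel([*cl(.0785,-.182),.2],velocity=.15)
env.reach([.47,-.10,.34],quat(0,1));env.hold(.3);grab('wrist','w_f');grab('scene','s_f');print(monitor.sense()['clock'])
jaw('w_r');jaw('w_f')
crop(load('w_f'),140,60,450,225,2.5,'wf2.png')
```

```text
39.3583
w_r rear,front [(np.float64(-26.749999999999982), np.float64(-12.99999999999997)), (np.float64(-26.749999999999982), np.float64(-12.99999999999997)), (np.float64(-26.749999999999982), np.float64(-13.24999999999997))]
w_f rear,front [(np.float64(30.250000000000068), np.float64(43.25000000000008)), (np.float64(30.250000000000068), np.float64(43.25000000000008)), (np.float64(30.250000000000068), np.float64(43.25000000000008))]
```

View pics/wf2.png

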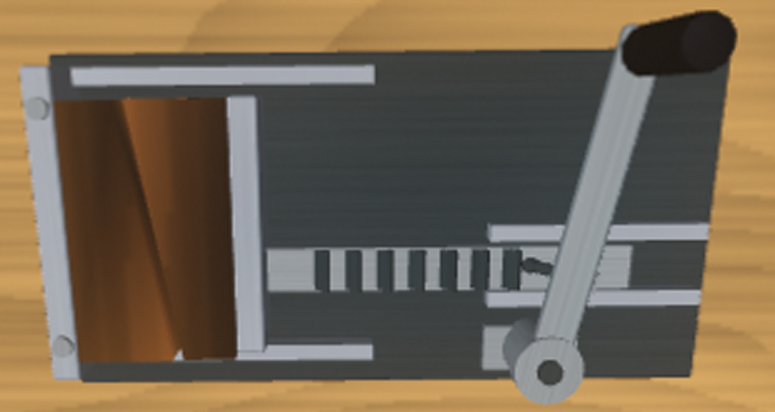

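View pics/s_f.png

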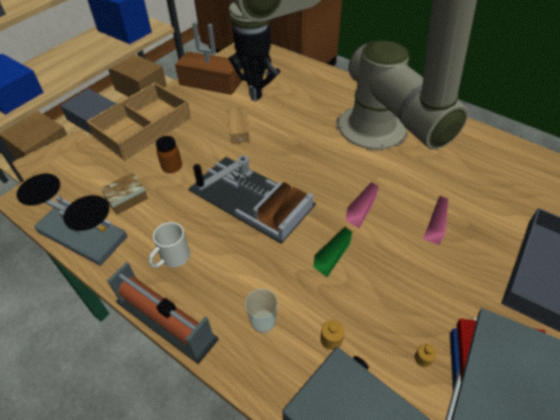

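The jaw face is at clamp y 43.3 mm, so the advance is about 62.3 mm. The lever is back in its starting picture position, both blocks stand square and closed up, and the bystanders look unmoved. Handing in.

```bash
python3 -c "
from bench import job,monitor
job.hand_in();print(monitor.sense()['clock'])"
```

```text
the job is handed in; nothing more can be done
the job is handed in; nothing more can be done
```

I stood the loose brown wedge in the tray head to tail with the other one and released it. Then I gave the lever four strokes, each to its stop and back to rest, and handed the job in at about 39 s.

**Last checks**
- **Jaw:** its face is at clamp y of about 43.3 mm, so the advance is about 62.3 mm. That is inside the 60.5–66.8 mm limits, but the lower limit is less than 2 mm away and the cameras are only good to about 2 mm.
- **Blocks and lever:** both blocks stand upright, square to the tray and closed into a rectangle. The lever is at rest, and the robot is clear of everything.
- **Bystanders:** they look unmoved, judged by eye from the pictures rather than measured.
- **Force on the lever:** every reading I took while pushing was under 28 N, against the 40 N limit. I read it between moves, so short peaks could have been missed.

**What disagreed:** by the images the strokes moved the jaw about 9.5, 16, 12 and 19 mm, where I expected about 9.5, 16, 16 and 16. On stroke 3 the lever reached its stop, but the load dropped to about 2 N just before it, and I don't know why. The slower fourth stroke made up the difference: the total advance agrees with the fourth tooth in the overhead and wrist views.

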